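Close the firebrick wall of the brazing hearth and clamp it

TASK

Finish the small firebrick wall in its clamp frame: lift the loose brick out of its steel cradle and lay it flat, square and flush in the gap of the top course, so that it bridges the joint of the course below, and let go of it. Then turn the star nut clockwise (seen from its own end), with the cam lever still open, until the brick is just snug between the two half bricks; only then fold the lever fully closed, so that it squeezes the brick firmly without crushing it. Do not shift the big hexagon nut and the angle offcut that lie around the frame.

Things in the scene. Friction and masses are not known exactly. Their poses are not given: they have to be found in the camera images.
- brick_center (a point): centre of the loose pale firebrick, 40 (own x, width) x 62 (own y, length) x 32 mm (own z, height), about 0.16 kg. It starts flat in the cradle, its underside 4 mm above the bench, so this point is 20 mm above the bench.
- cradle: fixed dark steel cradle; origin under its middle, on the bench. A 4 mm floor and two upright cheeks along the brick's long sides, 1.7 mm from them and flush with its top (36 mm); outer faces at own x = +-26 mm, 56 mm long along own y, ends open. In it the brick can only be gripped across its two ends (62 mm apart); lifted straight up by 40 mm it is free.
- frame: fixed clamp frame; origin on the bench under its middle, own y along the wall (towards the star nut), z up. Base plate 75 x 170 x 12 mm; on it the lower course: two bricks 40 x 62 x 32 mm end to end along y, joint at y = 0, top 44 mm above the bench. On it a half brick in a steel shoe (44 wide, 31 mm high) slides along y at each end. End plates 60 wide, 82 mm high at y = +-75 to +-83 mm.
- gap (a point): fixed point of the frame where the centre of the loose brick belongs once clamped: above the joint of the lower course, 60 mm above the bench; axes as the frame's. The brick lies lengthwise along y here. The gap is too short for fingers at the brick's ends: here it must be held across its 40 mm width.
- face_a (a point): centre of the working face of the nut-side (+y) half brick (it looks to the frame's -y). At nut = 0 it is 37 mm from the gap point along +y and moves 2.5 mm towards the gap per radian of nut; stiff springs (12 N/mm) behind the shoe let it yield when pressed.
- face_b (a point): centre of the working face of the lever-side (-y) half brick (it looks to the frame's +y). With the lever open it is 36 mm from the gap point along -y; closing the lever pushes it evenly 5 mm towards the gap, to 31 mm. With the lever open the brick is just snug when the distance face_a to face_b is 62 mm (nut = about 4.4).
- nut_axis (a point): middle of the steel star nut, at its frame end (y = +118 mm of the frame), 60 mm above the bench. Its axis is the frame's y. Hub 15 mm in radius; four round spokes 11 mm thick, 90 degrees apart, each ending in a 16 mm black ball whose centre is 46 mm from the axis. To tighten, its top moves to the frame's -x (towards the robot) and the spokes on the -x side go down.
- nut (a joint): angle of the star nut, 0 to 7 rad, grows as it is tightened. At 0 the spokes stand 45, 135, 225 and 315 degrees from the frame's -x direction, measured from -x upwards over the top; tightening by an angle lowers these angles by as much. It stays where left; its friction is 0.22 N m. Starts between 0 and 1.6.
- lever_pivot (a point): upright pivot of the cam lever at the other frame end (y = -103 mm of the frame), 60 mm above the bench, at mid height of the lever.
- lever_tip (a point): middle of the lever's round end, 80 mm from the pivot; the lever is an aluminium bar 12 mm thick and 22 mm high (49 to 71 mm above the bench).
- lever (a joint): angle of the cam lever: 0 = open, pointing straight out along the frame's -y; 1.6 = fully closed, pointing to the frame's -x along the end plate (it swings level, towards the robot and then in towards the plate). It stays where left; friction 0.3 N m, rising to about 0.5 N m against a snug brick. Starts between 0 and 0.3.
- hexnut: bystander: big loose hexagon nut, 36 mm across flats, 19 mm high, lying on the bench.
- angle_iron: bystander: offcut of steel angle, 40 x 90 x 40 mm, lying on the bench behind the frame.
Things that resemble listed ones, but are neither listed nor needed, are in the scene too. What is shaped like the part that bears brick_center but pink or red is not meant.

How it is judged:
By the outcome, as a careful person would: the job done as asked, in the order asked, and still so for the second after the job is handed in, with the robot touching nothing.
It also fails if it takes over 72 s, if anything falls off the work surface, if the arm or the gripper's body presses on something with over 40 N, if the wrist force passes 120 N, or if a joint passes its speed limit or range.

ROBOT

A 7-joint arm with a two-finger parallel gripper is mounted at the origin on the work surface. World frame = base frame: x ahead of the robot, y to its left, z up, the work surface at z = 0. Lengths are in mm, angles in rad, forces in N, time in s.
With the tool pointing down it reaches from about 400 to 875 mm from the base axis. Payload 6.5 kg.
Tool frame: the origin (TCP) lies at the very end of the fingers, on their centre line; the grasp point (between the pads) lies 19 mm behind it; z points along the fingers, y is the line along which they close (so a half turn about z gives the same grasp; the last joint's range is limited). The gripper opens to 85 mm and grips with 20 to 120 N. Pads are 22 mm wide; open, the fingers measure 114 mm over their backs; the gripper's body (76 mm by 85 mm) begins 54 mm behind the grasp point. The pads swing forward as they close: fully open they stand 13 mm farther back than shut.
Start: joints at [1.06, 0.536, -0.004, 1.538, 0.003, 1.067, -0.071], TCP at [279.675, -586.747, 231.29] pointing down, gripper open.
Joint ranges: [-2.7, 2.7], [-0.37, 2.16], [-1.27, 1.26], [0.24, 2.4], [-1.31, 4.45], [0.19, 1.91], [-2.76, 2.76]. Speed limits (rad/s): [2.39, 2.39, 3.14, 3.14, 3.14, 3.14, 3.14].

INTERFACE

Orientations are given as a unit quaternion [w, x, y, z].
In Python, from bench import env, cams gives the robot as it stands.
- The arm moves only by the shell command python3 -m creep 'ROWS'. ROWS is JSON, a list of rows, each an object with "xyz": the shift along the world's x, y, z in m, a list of three; "spin": the turn about the world's z in rad; "hand": the opening, from 0 (shut) to 1 (fully open). In form: [{"xyz": [tx, ty, tz], "spin": spin, "hand": hand}, ...]. A call has 1 to 20 rows; each row is the pose to reach, as a shift and turn from the pose commanded when the call began; what a row does not reach only later rows make up. A row lasts 1/10 s, in which the tool goes at most 50 mm and 8.59 degrees, less where a joint would pass 70% of its speed; a pose out of reach is approached as far as the arm can. A call with a gripper value outside its range is refused whole. The fingers move at their own pace and stop on an object; the grip force is fixed at half the most. Time passes only in rows, so rows that repeat a pose let the fingers close. It gives the time, the measured TCP pose, the force, the opening and the grip force at its end, in the units of the state.
- env.state(): the state, without advancing time (a new reading comes with each control period).
- cams.grab_frame(name): name is "scene" or "top" or "wrist"; returns a dict with "img" (420x560x3 uint8, red, green, blue), "range_z" (420x560 float32, mm along the optical axis (not along the pixel's ray), 0 where there is no reading), "mtx" (3x3 intrinsics, pixels), "T" (4x4, takes a point from camera to world coordinates). Camera axes: x right, y down, z forward; pixel columns grow to the right and rows downward; lengths in mm; the calibration is good to about 2 mm. The wrist camera is an equidistant fisheye: a pixel r from the principal point sees the ray r / f radians off the axis. A picture is of the moment at which its call begins.
- env.close_job(): hands the job in; it is judged then, once.
The state is a dict: "time_s": time; "joints": joint angles; "qd": joint speeds; "joint_torque": joint torques, N m; "ee_pos": TCP position; "eef_rot": TCP orientation; "ft_force": force on the tool from outside, world axes, zero at the start; "ft_torque": the same for the moment, N m; "grip_width": finger opening in mm; "finger_force": force on a finger pad.
Only numpy, scipy, OpenCV 4.12 (cv2) and the standard library are available. Lean on these libraries where they do the work, as an engineer would, in place of code of your own. Each camera call takes 0.05 s, during which the arm holds its last target. There are 200 camera calls.

## Working session

There is one attempt and no reset: what is moved stays moved. The work goes in short steps, Python scripts to look and compute and a shell command to move; the robot and the scene stay as the last step left them, time stands still between calls to the robot, and variables do not carry over. Pictures are saved under pics/ and viewed, at most 13 in all, crops included, and the job is handed in when it is done.

```bash
ls; mkdir -p pics
python3 - <<'E'
from bench import env,cams
import cv2,numpy as np
for n in("scene","top"):
    f=cams.grab_frame(n); np.savez("%s.npz"%n,**f)
    cv2.imwrite("pics/%s0.png"%n,f["img"][:,:,::-1]); print(n,f["mtx"].tolist(),np.round(f["T"],3).tolist())
print(env.state())
E
```

```text
pics
scene [[411.33913170765055, 0.0, 282.9537530063459], [0.0, 411.33913170765055, 208.64149243461878], [0.0, 0.0, 1.0]] [[0.867, 0.374, -0.329, 830.571], [0.498, -0.667, 0.555, -615.289], [-0.012, -0.645, -0.764, 783.005], [0.0, 0.0, 0.0, 1.0]]
top [[472.4628578903631, 0.0, 277.0501517893089], [0.0, 472.4628578903631, 207.9890163619708], [0.0, 0.0, 1.0]] [[-0.0, -0.985, 0.174, 349.975], [-1.0, 0.002, 0.012, -89.958], [-0.012, -0.174, -0.985, 1061.44], [0.0, 0.0, 0.0, 1.0]]
{'time_s': 0.1, 'joints': array([ 1.05980909,  0.53711553, -0.00444145,  1.53873919,  0.00260963,
        1.06727031, -0.07119503]), 'qd': array([ 0.00028344, -0.00094107, -0.00041285, -0.00099684,  0.00133022,
        0.00097611, -0.00010996]), 'joint_torque': array([ 3.42979445e-03, -5.84568536e+01,  1.05260599e+00, -2.59779239e+01,
        1.27903049e-02,  4.56037043e-03,  5.04037303e-05]), 'ee_pos': array([ 279.42665477, -586.27138639,  230.49807707]), 'eef_rot': array([-7.28999730e-04,  9.75362781e-01,  2.20605671e-01, -2.26336555e-04]), 'ft_force': array([-0.01143284, -0.2852802 , -1.03671185]), 'ft_torque': array([-0.07695112,  0.01549875, -0.00085846]), 'finger_force': 0.0, 'grip_width': 85.46630836108702}
```

View pics/scene0.png

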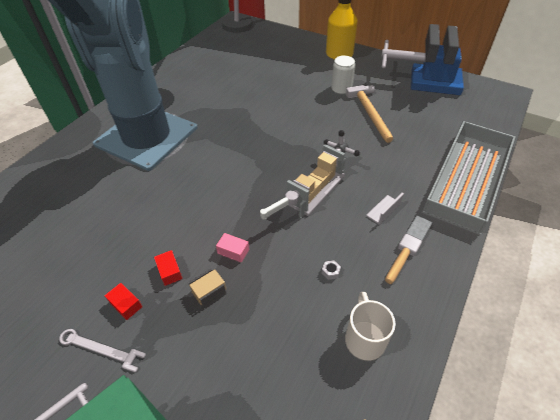

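View pics/top0.png

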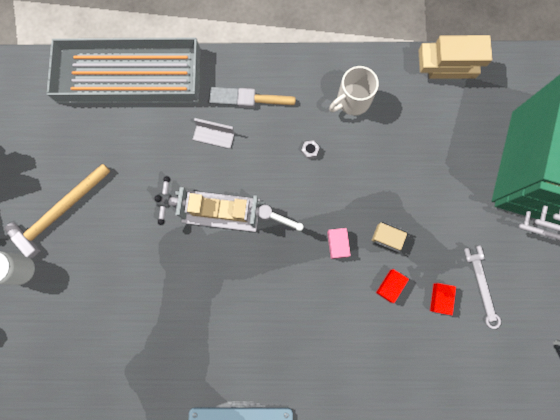

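The loose brick fits best at top (390,237) and scene (208,288), tan in a dark cradle. The pink one (339,243), the reds (394,286) and (443,299), and the stack at (455,57) do not fit the description. I'll measure these and confirm in one enlarged crop.

```bash
cat > h.py <<'E'
import numpy as np,cv2
def load(n): return dict(np.load(n+".npz"))
def ray(f,uv):
    uv=np.atleast_2d(np.asarray(uv,float)); K=f["mtx"]
    d=np.c_[(uv-[K[0,2],K[1,2]])/[K[0,0],K[1,1]],np.ones(len(uv))]
    return d@f["T"][:3,:3].T, f["T"][:3,3]
def plane(f,uv,z):
    d,o=ray(f,uv); return o+d*((z-o[2])/d[:,2])[:,None]
def cloud(f):
    h,w=f["range_z"].shape; v,u=np.mgrid[:h,:w]
    d,o=ray(f,np.c_[u.ravel(),v.ravel()]); P=o+d*f["range_z"].ravel()[:,None]
    return P.reshape(h,w,3)
E
python3 - <<'E'
from h import *
out=[]
for n in("top","scene"):
    f=load(n); hsv=cv2.cvtColor(f["img"],cv2.COLOR_RGB2HSV); P=cloud(f)
    m=cv2.inRange(hsv,(12,60,110),(28,200,255))
    k,l,s,c=cv2.connectedComponentsWithStats(m)
    for i in range(1,k):
        if s[i,4]<60: continue
        mm=l==i; Q=P[mm]
        if abs(Q[:,1].mean()+200)>400 : continue
        r=cv2.minAreaRect(np.argwhere(mm)[:,::-1].astype(np.float32))
        print(n,np.round(c[i]),s[i,4],"mean",Q.mean(0).round(),"z",np.percentile(Q[:,2],[5,50,95]).round())
        top=mm&(abs(P[...,2]-(36 if Q[:,2].max()<55 else 76))<6)
        if top.sum()>60:
            z=36 if Q[:,2].max()<55 else 76
            W=plane(f,np.argwhere(top)[:,::-1],z)[:,:2]
            print("   top",W.mean(0).round(1),cv2.minAreaRect(W.astype(np.float32)))
    # frame cloud
    R=(P[...,0]>480)&(P[...,0]<660)&(P[...,1]>-200)&(P[...,1]<180)
    for a,b in((8,16),(36,48),(66,74),(78,88)):
        M=R&(P[...,2]>a)&(P[...,2]<b)
        pts=np.argwhere(M)
        W=P[M][:,:2].astype(np.float32)
        if len(W)>5: print(n,a,b,len(W),cv2.minAreaRect(W))
f=load("top")["img"]
a=cv2.resize(f[165:255,150:310],None,fx=4.5,fy=4.5,interpolation=2);b=cv2.resize(f[215:265,320:420],None,fx=4.5,fy=4.5,interpolation=2)
c=np.zeros((a.shape[0]+0,a.shape[1],3),np.uint8); c[:]=a
g=np.zeros((b.shape[0]-35,a.shape[1],3),np.uint8); g[:, :b.shape[1]]=b[35:]
cv2.imwrite("pics/crop.png",np.vstack([c,g])[:,:,::-1]); print(np.vstack([c,g]).shape)
E
```

```text
top [455.  56.] 2725 mean [ 869. -476.   76.] z [17. 86. 95.]
   top [ 859.8 -479.4] ((858.7443237304688, -482.1756591796875), (124.42467498779297, 55.069297790527344), 61.79743576049805)
top [275.  99.] 360 mean [793. -72.  18.] z [ 1. 17. 22.]
top [217. 208.] 1100 mean [528.  52.  59.] z [30. 46. 78.]
   top [530.3  50.1] ((530.3267822265625, 51.16128158569336), (121.80789947509766, 38.419403076171875), 83.10245513916016)
top [390. 236.] 590 mean [ 469. -320.   43.] z [20. 36. 39.]
top 8 16 858 ((573.9739379882812, -28.398147583007812), (329.7440490722656, 176.7902069091797), 88.5998306274414)
top 36 48 610 ((530.8441162109375, 49.789306640625), (197.0197296142578, 58.249290466308594), 82.99989318847656)
top 66 74 701 ((524.086669921875, 21.53887939453125), (318.1159362792969, 69.0439224243164), 74.77694702148438)
top 78 88 295 ((534.6263427734375, 65.85942077636719), (198.4038543701172, 60.43183898925781), 82.53971099853516)
scene [318. 174.] 809 mean [540.  50.  58.] z [21. 51. 76.]
   top [533.6  48.8] ((532.8734741210938, 48.71213912963867), (122.57869720458984, 40.45700454711914), 82.05865478515625)
scene [397. 266.] 359 mean [798. -78.  18.] z [ 2. 17. 20.]
scene [207. 284.] 539 mean [ 471. -325.   34.] z [33. 35. 37.]
   top [ 471.6 -326.4] ((471.4643859863281, -325.8981018066406), (61.75754165649414, 41.26678466796875), 67.31788635253906)
scene 8 16 406 ((531.9859619140625, -25.96978759765625), (179.67945861816406, 312.272705078125), 14.691191673278809)
scene 36 48 380 ((538.5609741210938, 48.40706253051758), (195.61459350585938, 60.028404235839844), 78.43708801269531)
scene 66 74 605 ((524.6869506835938, 21.717437744140625), (318.0743713378906, 77.9080581665039), 76.07524108886719)
scene 78 88 162 ((533.4345092773438, 66.25132751464844), (202.7032470703125, 59.1882438659668), 83.08181762695312)
(595, 720, 3)
```

View pics/crop.png

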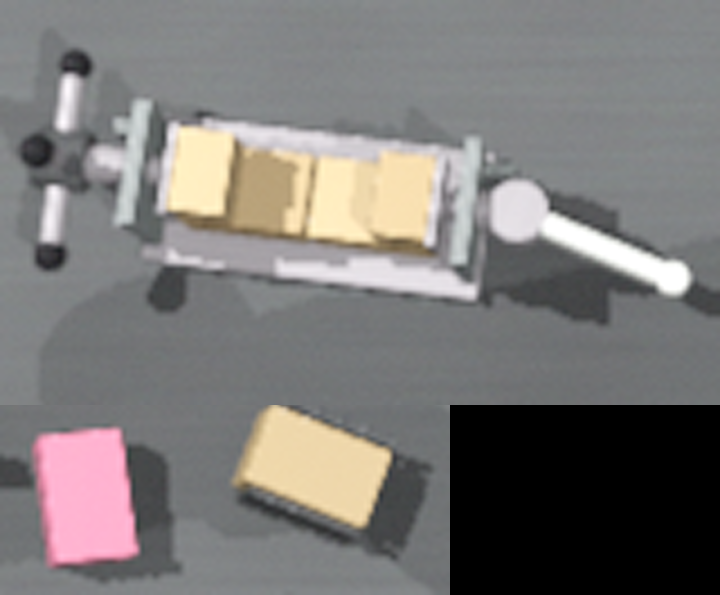

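The crop confirms the tan brick in the dark steel cradle, with the pink decoy to its left. Next I'll refine the frame pose, nut and lever.

Run:
```python
from h import *
for n in("top","scene"):
    f=load(n); hsv=cv2.cvtColor(f["img"],cv2.COLOR_RGB2HSV); P=cloud(f)
    m=cv2.inRange(hsv,(12,60,110),(28,200,255))>0
    # brick
    B=m&(np.hypot(P[...,0]-470,P[...,1]+325)<60)&(abs(P[...,2]-36)<6)
    W=plane(f,np.argwhere(B)[:,::-1],36)[:,:2]; print(n,"brick",W.mean(0).round(1),cv2.minAreaRect(W.astype(np.float32)))
    yaw=np.radians(-7.2); ey=np.array([np.sin(-yaw),np.cos(yaw)]); ex=np.array([ey[1],-ey[0]]); 
    near=np.hypot(P[...,0]-533,P[...,1]-48)<200
    # half bricks tops
    H=m&near&(P[...,2]>72)&(P[...,2]<82)
    k,l,s,c=cv2.connectedComponentsWithStats(H.astype(np.uint8))
    for i in range(1,k):
        if s[i,4]<80: continue
        W=plane(f,np.argwhere(l==i)[:,::-1],76)[:,:2]; print("half",W.mean(0).round(1),cv2.minAreaRect(W.astype(np.float32)), "along",np.percentile(W@ey,[2,98]).round(1),"across",np.percentile(W@ex,[2,98]).round(1))
    # end plates top z=82: not tan
    E=~m&near&(P[...,2]>77)&(P[...,2]<87)&(hsv[...,2]>100)
    k,l,s,c=cv2.connectedComponentsWithStats(E.astype(np.uint8),connectivity=8)
    for i in range(1,k):
        if s[i,4]<25: continue
        W=plane(f,np.argwhere(l==i)[:,::-1],82)[:,:2]; print("plate",s[i,4],c[i].round(),W.mean(0).round(1),cv2.minAreaRect(W.astype(np.float32)))
    # black balls
    D=(hsv[...,2]<45)&near&(P[...,2]>25)&((P[...,:2]@ey)>np.dot([533,48],ey)+95)
    k,l,s,c=cv2.connectedComponentsWithStats(D.astype(np.uint8))
    for i in range(1,k):
        if s[i,4]<12: continue
        Q=np.median(P[l==i],0); d=Q-f["T"][:3,3]; Q=Q+5*d/np.linalg.norm(d); print("ball",s[i,4],c[i].round(),Q.round(1))
    # lever white
    L=(hsv[...,2]>200)&(hsv[...,1]<40)&near&(abs(P[...,2]-71)<7)&((P[...,:2]@ey)<np.dot([533,48],ey)-90)
    W=plane(f,np.argwhere(L)[:,::-1],71)[:,:2]
    print("lever",len(W),cv2.minAreaRect(W.astype(np.float32)),cv2.fitLine(W.astype(np.float32),2,0,.01,.01).ravel(), "far",W[np.argmin(W@ey)])
```

```text
top brick [ 469.5 -323.8] ((469.52459716796875, -323.19378662109375), (62.882328033447266, 41.92124557495117), 67.5246353149414)
half [536.5  97.1] ((535.8702392578125, 97.84065246582031), (27.548194885253906, 37.12679672241211), 83.55998992919922) along [151.1 177.3] across [501.5 537.1]
half [524.4   2.9] ((524.4889526367188, 2.9709177017211914), (24.692548751831055, 38.39884567260742), 82.87919616699219) along [56.9 80.4] across [501.9 538.6]
plate 110 [180. 200.] [541.4 128.1] ((541.9404907226562, 127.57747650146484), (9.125322341918945, 58.84265899658203), 82.72482299804688)
plate 112 [254. 209.] [521.8 -28.4] ((521.8056640625, -28.424131393432617), (8.369729995727539, 60.09868240356445), 82.49575805664062)
lever 298 ((506.0802307128906, -86.9214096069336), (97.52534484863281, 26.511716842651367), 71.28125) [ 4.0416610e-01  9.1468561e-01  5.0567606e+02 -8.0179626e+01] far [ 482.34235143 -130.36393736]
scene brick [ 471.6 -326.4] ((471.4643859863281, -325.8981018066406), (61.75754165649414, 41.26678466796875), 67.31788635253906)
half [538.5  95.5] ((538.3665161132812, 95.2107162475586), (28.98894500732422, 38.46416091918945), 82.11426544189453) along [148.2 176.3] across [503.2 541.5]
half [527.4   0.8] ((527.30810546875, 0.5943784713745117), (26.107004165649414, 38.43558120727539), 83.19347381591797) along [54.5 79.6] across [503.9 542.1]
plate 56 [333. 149.] [541.6 126.3] ((541.4725952148438, 126.47967529296875), (9.145788192749023, 59.0695915222168), 83.8041000366211)
plate 69 [297. 186.] [523.2 -30. ] ((522.5018920898438, -29.936359405517578), (8.400128364562988, 60.1192626953125), 82.87747955322266)
lever 184 ((507.7853698730469, -87.26101684570312), (98.22417449951172, 25.71864891052246), 70.37214660644531) [ 3.9330485e-01  9.1940814e-01  5.0745023e+02 -8.3258118e+01] far [ 489.23213388 -132.78617374]
```

```bash
python3 -m creep '[{"xyz":[0.05,0.07,-0.02],"spin":-0.15,"hand":1},{"xyz":[0.08,0.11,-0.03],"spin":-0.3,"hand":1},{"xyz":[0.11,0.15,-0.04],"spin":-0.45,"hand":1},{"xyz":[0.14,0.19,-0.06],"spin":-0.6,"hand":1},{"xyz":[0.17,0.23,-0.08],"spin":-0.75,"hand":1},{"xyz":[0.191,0.262,-0.1],"spin":-0.84,"hand":1},{"xyz":[0.191,0.262,-0.1],"spin":-0.84,"hand":1},{"xyz":[0.191,0.262,-0.1],"spin":-0.84,"hand":1},{"xyz":[0.191,0.262,-0.1],"spin":-0.84,"hand":1}]'
python3 - <<'E'
from bench import env,cams
import cv2,numpy as np
f=cams.grab_frame("wrist"); np.savez("w1.npz",**f); cv2.imwrite("pics/w1.png",f["img"][:,:,::-1]); print(f["mtx"],f["T"].round(2)); print(env.state())
E
```

```text
time_s: 1.0
ee_pos: [470.7, -323.8, 130.6]
eef_rot: [-0.0, 0.981, -0.195, -0.001]
ft_force: [-0.5, -1.1, 0.5]
grip_width: 85.6
finger_force: 0.0
[[325.1922621    0.         279.03919632]
 [  0.         325.1922621  205.07043594]
 [  0.           0.           1.        ]] [[-3.8000e-01 -8.8000e-01 -3.0000e-01  5.4648e+02]
 [-9.2000e-01  3.6000e-01  1.2000e-01 -3.5534e+02]
 [ 0.0000e+00  3.2000e-01 -9.5000e-01  2.7437e+02]
 [ 0.0000e+00  0.0000e+00  0.0000e+00  1.0000e+00]]
{'time_s': 1.05, 'joints': array([ 0.44340759,  0.5332164 ,  0.10979895,  1.83303486, -0.07805597,
        0.77986458, -1.37257678]), 'qd': array([ 0.02547531, -0.0111404 ,  0.01730248, -0.00710483, -0.00045094,
        0.0007114 , -0.00091289]), 'joint_torque': array([-2.06053689e+00, -5.17381561e+01,  1.40931364e+00, -2.04618448e+01,
       -1.21551217e-01,  1.84142607e-02, -1.55877520e-02]), 'ee_pos': array([ 470.11623943, -325.47806602,  131.24489565]), 'eef_rot': array([ 3.49726489e-04,  9.80519194e-01, -1.96422731e-01, -3.13702360e-04]), 'ft_force': array([-0.76026313, -0.23679383,  0.02081299]), 'ft_torque': array([-0.04353512,  0.06290327, -0.0238201 ]), 'finger_force': 0.0, 'grip_width': 85.39638869875516}
```

View pics/w1.png

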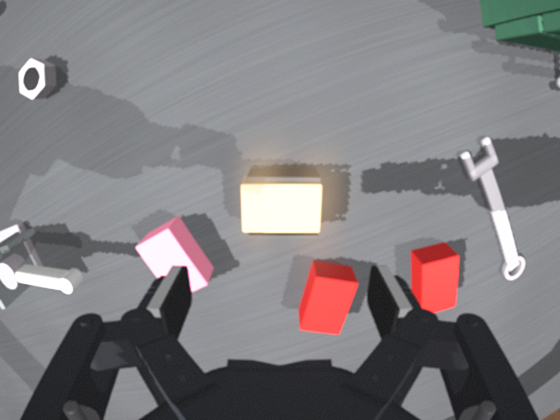

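The wrist view shows the brick at (282,207), centred and square between the fingers. Clear to descend and grip.

```bash
python3 -m creep '[{"xyz":[0,0,-0.04],"spin":0,"hand":1},{"xyz":[0,0,-0.08],"spin":0,"hand":1},{"xyz":[0,0,-0.11],"spin":0,"hand":1},{"xyz":[0,0,-0.122],"spin":0,"hand":1},{"xyz":[0,0,-0.126],"spin":0,"hand":1},{"xyz":[0,0,-0.126],"spin":0,"hand":0.6},{"xyz":[0,0,-0.126],"spin":0,"hand":0.6},{"xyz":[0,0,-0.126],"spin":0,"hand":0.6},{"xyz":[0,0,-0.126],"spin":0,"hand":0.6},{"xyz":[0,0,-0.126],"spin":0,"hand":0.6}]'
```

```text
time_s: 2.05
ee_pos: [471.8, -325.9, 7.2]
eef_rot: [0.001, 0.981, -0.196, 0.001]
ft_force: [-1.7, 0.5, 6.5]
grip_width: 61.2
finger_force: 66.6
```

```bash
python3 -m creep '[{"xyz":[0,0,0.02],"spin":0,"hand":0.6},{"xyz":[0,0,0.05],"spin":0,"hand":0.6},{"xyz":[0,0,0.06],"spin":0,"hand":0.6},{"xyz":[0.03,0.02,0.06],"spin":0,"hand":0.6},{"xyz":[0.06,0.04,0.06],"spin":0,"hand":0.6},{"xyz":[0.09,0.06,0.05],"spin":0,"hand":0.6},{"xyz":[0.09,0.06,0.025],"spin":0,"hand":0.6},{"xyz":[0.09,0.06,0.01],"spin":0,"hand":0.6},{"xyz":[0.09,0.06,0.002],"spin":0,"hand":0.6},{"xyz":[0.09,0.06,-0.002],"spin":0,"hand":0.6},{"xyz":[0.09,0.06,-0.004],"spin":0,"hand":0.6},{"xyz":[0.09,0.06,-0.004],"spin":0,"hand":0.6}]'
```

```text
time_s: 3.25
ee_pos: [558.6, -265.5, 3.2]
eef_rot: [-0.0, 0.98, -0.197, -0.002]
ft_force: [-7.2, 4.0, 16.1]
grip_width: 61.1
finger_force: 70.0
```

```bash
python3 -m creep '[{"xyz":[0,0,0.001],"spin":0,"hand":1},{"xyz":[0,0,0.001],"spin":0,"hand":1},{"xyz":[0,0,0.001],"spin":0,"hand":1},{"xyz":[0,0,0.03],"spin":0,"hand":1},{"xyz":[0,0,0.08],"spin":0,"hand":1},{"xyz":[0,0,0.08],"spin":0.4,"hand":1},{"xyz":[0,0,0.08],"spin":0.8,"hand":1},{"xyz":[0,0,0.08],"spin":1.2,"hand":1},{"xyz":[0,0,0.08],"spin":1.571,"hand":1},{"xyz":[0,0,0.08],"spin":1.571,"hand":1},{"xyz":[0,0,0.08],"spin":1.571,"hand":1},{"xyz":[0,0,0.08],"spin":1.571,"hand":1},{"xyz":[0,0,0.08],"spin":1.571,"hand":1},{"xyz":[0,0,0.08],"spin":1.571,"hand":1},{"xyz":[0,0,0.08],"spin":1.571,"hand":1},{"xyz":[0,0,0.08],"spin":1.571,"hand":1},{"xyz":[0,0,0.08],"spin":1.571,"hand":1}]'
python3 - <<'E'
from h import *
from bench import env,cams
f=cams.grab_frame("wrist"); np.savez("w2.npz",**f); s=env.state(); print(s["ee_pos"],s["eef_rot"])
hsv=cv2.cvtColor(f["img"],cv2.COLOR_RGB2HSV); m=cv2.inRange(hsv,(10,40,110),(30,200,255))
k,l,st,c=cv2.connectedComponentsWithStats(m); i=1+np.argmax(st[1:,4]); print(c[i],st[i])
def fray(f,uv):
    K=f["mtx"]; d=(np.atleast_2d(uv)-[K[0,2],K[1,2]])/K[0,0]; r=np.linalg.norm(d,axis=1)+1e-9
    d=np.c_[d/r[:,None]*np.sin(r)[:,None],np.cos(r)]; return d@f["T"][:3,:3].T
uv=np.argwhere(l==i)[:,::-1]; d=fray(f,uv); K=f["mtx"]
rr=np.linalg.norm((uv-[K[0,2],K[1,2]])/K[0,0],axis=1); z=f["range_z"][l==i]
P=f["T"][:3,3]+d*(z/np.cos(rr))[:,None]; t=abs(P[:,2]-32)<5; o=f["T"][:3,3]
Q=o+d[t]*((32-o[2])/d[t][:,2])[:,None]; print(t.sum(),Q.mean(0),cv2.minAreaRect(Q[:,:2].astype(np.float32)))
E
```

```text
time_s: 4.95
ee_pos: [560.5, -265.2, 81.2]
eef_rot: [-0.0, 0.832, 0.554, 0.0]
ft_force: [0.3, -1.0, -0.0]
grip_width: 85.4
finger_force: 0.0
[ 560.5311718  -265.13452335   81.20381942] [-2.14701034e-05  8.32764560e-01  5.53627299e-01  3.76410506e-05]
[273.71980495 202.60352588] [ 240  163   71  112 2666]
1552 [ 562.57367692 -250.46006456   32.        ] ((556.3966674804688, -264.1429443359375), (63.556182861328125, 39.71100997924805), 67.01924896240234)
```

```bash
python3 -m creep '[{"xyz":[-0.002,0,-0.03],"spin":0,"hand":1},{"xyz":[-0.002,0,-0.06],"spin":0,"hand":1},{"xyz":[-0.002,0,-0.072],"spin":0,"hand":1},{"xyz":[-0.002,0,-0.075],"spin":0,"hand":1},{"xyz":[-0.002,0,-0.075],"spin":0,"hand":0.35},{"xyz":[-0.002,0,-0.075],"spin":0,"hand":0.35},{"xyz":[-0.002,0,-0.075],"spin":0,"hand":0.35},{"xyz":[-0.002,0,-0.075],"spin":0,"hand":0.35},{"xyz":[-0.002,0,-0.075],"spin":0,"hand":0.35},{"xyz":[-0.002,0,-0.075],"spin":0,"hand":0.35},{"xyz":[-0.002,0,-0.075],"spin":0,"hand":0.35},{"xyz":[-0.002,0,-0.035],"spin":0,"hand":0.35},{"xyz":[-0.002,0,0.005],"spin":0,"hand":0.35},{"xyz":[-0.002,0,0.045],"spin":0,"hand":0.35},{"xyz":[-0.002,0,0.085],"spin":0,"hand":0.35},{"xyz":[-0.002,0,0.085],"spin":0,"hand":0.35},{"xyz":[-0.002,0,0.085],"spin":0,"hand":0.35}]'
python3 - <<'E'
from h import *
from bench import env,cams
f=cams.grab_frame("top"); np.savez("top2.npz",**f); s=env.state(); print(s["ee_pos"],s["eef_rot"],s["grip_width"])
f=cams.grab_frame("wrist"); np.savez("w3.npz",**f); cv2.imwrite("pics/w3.png",f["img"][:,:,::-1])
E
```

```text
time_s: 6.7
ee_pos: [558.9, -265.0, 167.2]
eef_rot: [0.001, 0.832, 0.555, 0.0]
ft_force: [-1.0, -0.1, -3.3]
grip_width: 38.6
finger_force: 61.7
[ 557.8928451  -264.67138243  165.70115905] [-3.77262672e-04  8.32146177e-01  5.54556046e-01 -4.34160927e-04] 38.64102299873358
```

View pics/w3.png

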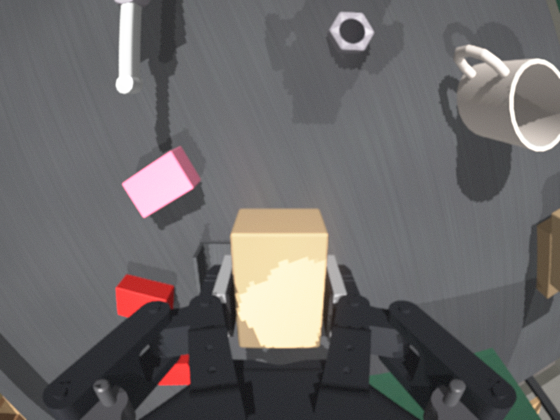

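The brick is held square across its width (top face in columns 232–328, rows 234–348). I'll compute its offset along its length from the TCP.

```bash
cat >> h.py <<'E'
def fplane(f,uv,z):
    K=f["mtx"]; d=(np.atleast_2d(np.asarray(uv,float))-[K[0,2],K[1,2]])/K[0,0]; r=np.linalg.norm(d,axis=1)+1e-9
    d=np.c_[d/r[:,None]*np.sin(r)[:,None],np.cos(r)]@f["T"][:3,:3].T; o=f["T"][:3,3]
    return o+d*((z-o[2])/d[:,2])[:,None]
E
python3 - <<'E'
from h import *
f=load("w3"); tcp=np.array([557.9,-264.7])
for z in (189,192):
    W=fplane(f,[[234,234],[326,234],[326,347],[239,347]],z)[:,:2]-tcp
    a=np.radians(67.3); e=np.array([np.cos(a),np.sin(a)]); n=np.array([e[1],-e[0]])
    print(z,(W@e).round(1),(W@n).round(1))
E
```

```text
189 [ 28.8  29.  -33.5 -33.6] [-18.6  18.8  23.4 -20.1]
192 [ 30.2  30.3 -30.7 -30.7] [-18.2  18.4  22.8 -19.6]
```

```bash
python3 -m creep '[{"xyz":[-0.004,0.04,0],"spin":0.04,"hand":0.35},{"xyz":[-0.008,0.085,0],"spin":0.08,"hand":0.35},{"xyz":[-0.012,0.13,0],"spin":0.12,"hand":0.35},{"xyz":[-0.015,0.175,0],"spin":0.16,"hand":0.35},{"xyz":[-0.019,0.22,0],"spin":0.2,"hand":0.35},{"xyz":[-0.023,0.265,0],"spin":0.24,"hand":0.35},{"xyz":[-0.026,0.3,-0.02],"spin":0.271,"hand":0.35},{"xyz":[-0.0265,0.3145,-0.05],"spin":0.271,"hand":0.35},{"xyz":[-0.0265,0.3145,-0.06],"spin":0.271,"hand":0.35},{"xyz":[-0.0265,0.3145,-0.06],"spin":0.271,"hand":0.35},{"xyz":[-0.0265,0.3145,-0.06],"spin":0.271,"hand":0.35}]'
python3 - <<'E'
from h import *
from bench import env,cams
s=env.state(); print(s["ee_pos"],s["eef_rot"],s["ft_force"])
f=cams.grab_frame("wrist"); np.savez("w4.npz",**f); g=cams.grab_frame("scene"); np.savez("s4.npz",**g)
a=cv2.resize(g["img"][125:230,250:380],None,fx=3.2,fy=3.2,interpolation=2)[:336]; b=cv2.resize(f["img"],(384,336)) if 0 else f["img"][84:420,90:470]
cv2.imwrite("pics/w4.png",np.hstack([b,a])[:,:,::-1]); print(np.hstack([b,a]).shape)
E
```

```text
time_s: 7.9
ee_pos: [532.2, 48.1, 106.2]
eef_rot: [0.0, 0.75, 0.661, -0.001]
ft_force: [0.0, 0.4, -0.7]
grip_width: 38.8
finger_force: 61.4
[532.23416165  48.13030162 106.15178438] [ 5.16138810e-05  7.50232845e-01  6.61173436e-01 -6.01984566e-04] [ 0.03382922  0.44264911 -0.72376064]
(336, 796, 3)
```

View pics/w4.png

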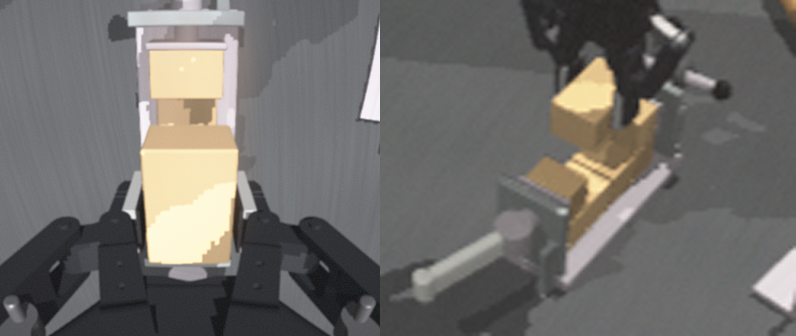

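The held brick (crop columns 143–238, row 153) hovers over the gap, with the nut-side half brick behind it (columns 149–223, row 97). I'll compare them laterally.

Run:
```python
from h import *
f=load("w4"); img=f["img"]; hsv=cv2.cvtColor(img,cv2.COLOR_RGB2HSV); m=cv2.inRange(hsv,(10,40,90),(30,220,255))>0
a=np.radians(82.8); e=np.array([np.cos(a),np.sin(a)]); n=np.array([e[1],-e[0]]); O=np.array([532.2,48.1])
for r in (140,150,160,170,176,245,260,280,300,320):
    c=np.where(m[r,200:350])[0]+200; z=76 if r<182 else 132
    W=fplane(f,[[c.min()-.5,r],[c.max()+.5,r]],z)[:,:2]-O; print(r,c.min(),c.max(),"across",(W@n).round(1),"along",(W@e).round(1))
c=np.where(m[100:350,280])[0]+100; print(np.r_[c[0],c[1:][np.diff(c)>1],c[:-1][np.diff(c)>1],c[-1]])
for r,z in((136,76),(181,76),(237.5,132),(347,132)): print(r,(fplane(f,[[279,r]],z)[:,:2]-O)@e)
```

```text
140 239 313 across [-22.1  18.2] along [60.3 60.3]
150 239 312 across [-22.3  17.8] along [54.8 54.8]
160 239 312 across [-22.4  17.9] along [49.3 49.3]
170 240 312 across [-22.  18.] along [43.7 43.7]
176 240 312 across [-22.1  18.1] along [40.3 40.3]
245 230 328 across [-20.3  19.8] along [25.2 25.3]
260 232 326 across [-19.8  19.4] along [18.3 18.4]
280 233 325 across [-20.   19.6] along [8.5 8.6]
300 235 323 across [-19.8  19.5] along [-2.  -1.9]
320 235 322 across [-20.6  19.8] along [-13.5 -13.4]
[133 332 337 341 345 288 332 339 343 347]
136 [62.32679842]
181 [37.39493695]
237.5 [28.69378542]
347 [-30.45048974]
```

```bash
python3 -m creep '[{"xyz":[-0.001,0.002,0],"spin":0,"hand":0.35},{"xyz":[-0.001,0.002,-0.015],"spin":0,"hand":0.35},{"xyz":[-0.001,0.002,-0.03],"spin":0,"hand":0.35},{"xyz":[-0.001,0.002,-0.042],"spin":0,"hand":0.35},{"xyz":[-0.001,0.002,-0.05],"spin":0,"hand":0.35},{"xyz":[-0.001,0.002,-0.053],"spin":0,"hand":0.35},{"xyz":[-0.001,0.002,-0.053],"spin":0,"hand":0.35},{"xyz":[-0.001,0.002,-0.053],"spin":0,"hand":0.35}]'
python3 - <<'E'
from h import *
from bench import env,cams
s=env.state(); print(s["ee_pos"],s["eef_rot"],s["ft_force"])
f=cams.grab_frame("wrist"); np.savez("w5.npz",**f); cv2.imwrite("pics/w5.png",cv2.resize(f["img"][60:350,170:390],None,fx=2,fy=2)[:,:,::-1])
img=f["img"]; hsv=cv2.cvtColor(img,cv2.COLOR_RGB2HSV); m=cv2.inRange(hsv,(10,40,90),(30,220,255))>0
a=np.radians(82.8); e=np.array([np.cos(a),np.sin(a)]); n=np.array([e[1],-e[0]]); O=s["ee_pos"][:2]
for r in range(80,350,10):
    c=np.where(m[r,200:350])[0]+200
    if len(c)<10: continue
    W=fplane(f,[[c.min()-.5,r],[c.max()+.5,r]],77)[:,:2]-O; print(r,c.min(),c.max(),"across",(W@n).round(1),"along",(W@e).round(1)[0])
E
```

```text
time_s: 8.8
ee_pos: [531.5, 51.9, 53.5]
eef_rot: [0.0, 0.75, 0.662, 0.0]
ft_force: [0.2, -0.1, -1.4]
grip_width: 38.9
finger_force: 61.5
[531.49787829  51.92426588  53.5120863 ] [1.18357019e-04 7.49524726e-01 6.61976289e-01 2.55334813e-04] [ 0.2210407  -0.11396231 -1.3810324 ]
160 226 330 across [-20.7  19. ] along 59.3
170 226 330 across [-20.9  19.2] along 55.5
180 226 329 across [-21.  19.] along 51.5
190 227 329 across [-20.8  19.1] along 47.5
200 228 329 across [-20.6  19.3] along 43.4
210 228 328 across [-20.8  19.2] along 39.3
220 229 327 across [-20.6  19. ] along 35.0
230 232 326 across [-19.6  18.8] along 30.7
240 231 327 across [-20.3  19.5] along 26.2
250 231 327 across [-20.5  19.8] along 21.6
260 232 326 across [-20.4  19.7] along 16.9
270 232 326 across [-20.7  20. ] along 12.0
280 233 325 across [-20.5  19.9] along 6.9
290 234 324 across [-20.4  19.8] along 1.7
300 235 323 across [-20.3  19.8] along -3.8
310 235 322 across [-20.7  19.7] along -9.5
320 235 322 across [-21.1  20.2] along -15.5
330 237 321 across [-20.6  20.1] along -21.8
340 237 320 across [-21.   20.1] along -28.5
```

View pics/w5.png

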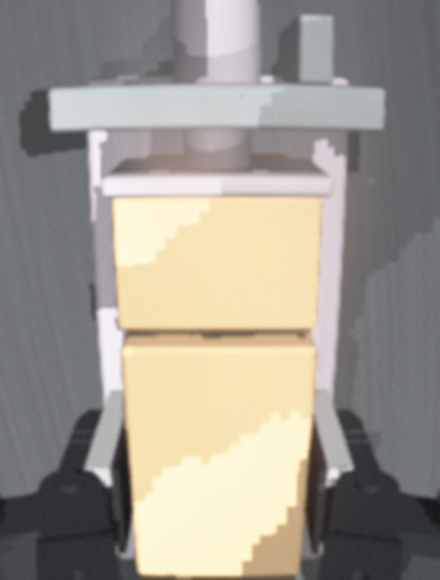

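Half brick and held brick are square to each other and 0.5 mm apart laterally. The face_a gap is about 2 mm (crop row 330), so I shift slightly back, seat and release.

```bash
python3 -m creep '[{"xyz":[-0.0007,-0.0017,0],"spin":0,"hand":0.35},{"xyz":[-0.0007,-0.0017,0],"spin":0,"hand":0.35},{"xyz":[-0.0007,-0.0017,-0.002],"spin":0,"hand":0.35},{"xyz":[-0.0007,-0.0017,-0.0035],"spin":0,"hand":0.35},{"xyz":[-0.0007,-0.0017,-0.0035],"spin":0,"hand":0.35}]'
```

```text
time_s: 9.35
ee_pos: [530.8, 49.9, 51.6]
eef_rot: [0.001, 0.75, 0.662, -0.0]
ft_force: [-5.4, -2.3, 20.6]
grip_width: 38.9
finger_force: 64.3
```

```bash
python3 -m creep '[{"xyz":[0,0,0.001],"spin":0,"hand":0.7},{"xyz":[0,0,0.001],"spin":0,"hand":0.7},{"xyz":[0,0,0.001],"spin":0,"hand":0.7},{"xyz":[0,0,0.03],"spin":0,"hand":0.7},{"xyz":[0,0,0.08],"spin":0,"hand":0.5},{"xyz":[0,0,0.12],"spin":0,"hand":0.2},{"xyz":[-0.02,0.02,0.15],"spin":-0.15,"hand":0},{"xyz":[-0.05,0.05,0.15],"spin":-0.3,"hand":0},{"xyz":[-0.08,0.08,0.15],"spin":-0.45,"hand":0},{"xyz":[-0.08,0.1,0.15],"spin":-0.6,"hand":0},{"xyz":[-0.08,0.117,0.15],"spin":-0.9,"hand":0},{"xyz":[-0.08,0.117,0.15],"spin":-1.2,"hand":0},{"xyz":[-0.08,0.117,0.15],"spin":-1.571,"hand":0},{"xyz":[-0.08,0.117,0.15],"spin":-1.571,"hand":0},{"xyz":[-0.08,0.117,0.15],"spin":-1.571,"hand":0},{"xyz":[-0.08,0.117,0.15],"spin":-1.571,"hand":0},{"xyz":[-0.08,0.117,0.15],"spin":-1.571,"hand":0}]'
cat > look.py <<'E'
from h import *
from bench import env,cams
import sys
tag=sys.argv[1]
s=env.state(); print(s["ee_pos"].round(1),s["eef_rot"].round(3))
F={n:cams.grab_frame(n) for n in("top","scene")}
for n in F: np.savez(n+tag+".npz",**F[n])
O=np.array([531.8,49.2]); a=np.radians(82.85); e=np.array([np.cos(a),np.sin(a)]); ex=np.array([e[1],-e[0]])
for n,f in F.items():
    hsv=cv2.cvtColor(f["img"],cv2.COLOR_RGB2HSV); P=cloud(f); X=(P[...,:2]-O)@ex; Y=(P[...,:2]-O)@e; Z=P[...,2]
    D=(hsv[...,2]<60)&(abs(X)<70)&(abs(Y-118)<25)&(Z>5)&(Z<125)
    k,l,st,c=cv2.connectedComponentsWithStats(D.astype(np.uint8))
    for i in range(1,k):
        if st[i,4]<10: continue
        # ball centre: ray to the plane Y=118
        d,o=ray(f,[c[i]]); t=(118-(o[:2]-O)@e)/(d[0,:2]@e); q=o+d[0]*t
        x,z=(q[:2]-O)@ex,q[2]-60; print(n,"ball",st[i,4],c[i].round(),"medXYZ",np.median(X[l==i]).round(),np.median(Y[l==i]).round(),np.median(Z[l==i]).round(),"r %.0f ang %.0f"%(np.hypot(x,z),np.degrees(np.arctan2(z,-x))))
    m=(cv2.inRange(hsv,(10,40,90),(30,220,255))>0)&(abs(X)<25)&(abs(Y)<70)&(abs(Z-76)<6)
    W=plane(f,np.argwhere(m)[:,::-1],76)[:,:2]-O; al,ac=W@e,W@ex
    h,b=np.histogram(al,np.arange(-70,70,1.)); print(n,"tan z76 along:",''.join('#' if v>.5*np.median(h[h>0]) else '.' for v in h))
    for lo,hi in((-65,-38),(-28,28),(38,65)):
        t=(al>lo)&(al<hi)
        if t.sum()>20: print("  seg",lo,"across",np.percentile(ac[t],[3,97]).round(1),"z",np.median(Z[m][t]).round(1))
    L=(hsv[...,2]>130)&(hsv[...,1]<50)&(abs(Z-71)<6)&(np.hypot(X,Y+103)<92)&(np.hypot(X,Y+103)>25)&(Y<-88)
    if L.sum()>20:
        W=plane(f,np.argwhere(L)[:,::-1],71)[:,:2]-O; q=np.c_[W@ex,W@e+103].mean(0); print(n,"lever",round(float(np.arctan2(-q[0],-q[1])),2))
E
python3 look.py 6
python3 - <<'E'
from h import *
a=load("top6")["img"][165:255,150:310]; b=load("scene6")["img"][120:225,250:370]
a=cv2.resize(a,None,fx=3,fy=3,interpolation=2); b=cv2.resize(b,(308,270),interpolation=2); cv2.imwrite("pics/c6.png",np.hstack([a,b])[:,:,::-1])
E
```

```text
time_s: 11.05
ee_pos: [450.3, 167.1, 199.6]
eef_rot: [0.0, 0.998, -0.064, -0.0]
ft_force: [-0.2, -0.4, -1.3]
grip_width: -0.3
finger_force: 0.0
[450.3 167.1 199.6] [ 0.     0.998 -0.064 -0.   ]
top ball 15 [167. 179.] medXYZ 44.0 116.0 71.0 r 45 ang 173
top ball 24 [159. 198.] medXYZ -7.0 116.0 110.0 r 46 ang 82
top ball 17 [161. 222.] medXYZ -50.0 117.0 61.0 r 49 ang -5
top tan z76 along: ..........#########################...###############################################################....############################......
  seg -65 across [-19.4  17.5] z 75.9
  seg -28 across [-19.5  17.2] z 76.0
  seg 38 across [-19.2  18.1] z 75.7
top lever 0.3
scene ball 21 [341. 133.] medXYZ -3.0 115.0 108.0 r 45 ang 84
scene ball 11 [325. 142.] medXYZ -45.0 113.0 59.0 r 49 ang -6
scene ball 19 [356. 153.] medXYZ 47.0 114.0 66.0 r 46 ang 175
scene tan z76 along: ........#########################.###.##.######.######.##.######.##.##.###.##.##.##.##.##.##.#########.##############################......
  seg -65 across [-19.5  20.7] z 75.1
  seg -28 across [-19.7  21. ] z 74.8
  seg 38 across [-18.2  20.1] z 75.3
scene lever 0.24
```

View pics/c6.png

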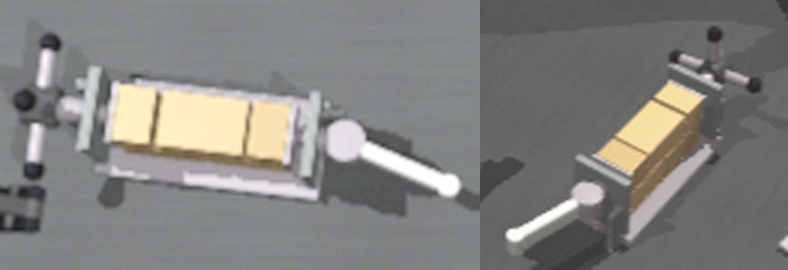

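The brick lies flush with about 3 mm of clearance at each end. The nut is at about 0.89 and the lever at about 0.27. I'll first push the lever fully open so the snug setting is well defined, then tighten.

```bash
python3 -m creep '[{"xyz":[0,-0.045,0],"spin":0,"hand":0},{"xyz":[0,-0.09,0],"spin":0,"hand":0},{"xyz":[0.003,-0.135,0],"spin":0,"hand":0},{"xyz":[0.006,-0.18,0],"spin":0,"hand":0},{"xyz":[0.009,-0.225,-0.01],"spin":0,"hand":0},{"xyz":[0.013,-0.265,-0.03],"spin":0,"hand":0},{"xyz":[0.013,-0.276,-0.06],"spin":0,"hand":0},{"xyz":[0.013,-0.276,-0.1],"spin":0,"hand":0},{"xyz":[0.013,-0.276,-0.13],"spin":0,"hand":0},{"xyz":[0.013,-0.276,-0.146],"spin":0,"hand":0},{"xyz":[0.013,-0.276,-0.146],"spin":0,"hand":0},{"xyz":[0.021,-0.277,-0.146],"spin":0,"hand":0},{"xyz":[0.029,-0.278,-0.146],"spin":0,"hand":0},{"xyz":[0.037,-0.279,-0.146],"spin":0,"hand":0},{"xyz":[0.042,-0.28,-0.146],"spin":0,"hand":0},{"xyz":[0.044,-0.28,-0.146],"spin":0,"hand":0},{"xyz":[0.044,-0.28,-0.146],"spin":0,"hand":0}]'; python3 look.py 7 | grep lever
```

```text
time_s: 12.85
ee_pos: [493.5, -114.2, 54.4]
eef_rot: [0.001, 0.998, -0.062, -0.001]
ft_force: [-6.2, -3.3, 0.7]
grip_width: 0.2
finger_force: 2.7
scene lever -0.03
```

```bash
python3 -m creep '[{"xyz":[-0.015,0,0],"spin":0,"hand":0},{"xyz":[-0.015,0,0.05],"spin":0,"hand":0},{"xyz":[-0.01,0,0.1],"spin":0,"hand":0},{"xyz":[0,0.04,0.11],"spin":0,"hand":0},{"xyz":[0.015,0.085,0.11],"spin":0,"hand":0},{"xyz":[0.03,0.13,0.11],"spin":0,"hand":0},{"xyz":[0.05,0.175,0.11],"spin":0,"hand":0},{"xyz":[0.07,0.22,0.11],"spin":0,"hand":0},{"xyz":[0.08,0.265,0.11],"spin":0,"hand":0},{"xyz":[0.08,0.276,0.11],"spin":0,"hand":0},{"xyz":[0.08,0.276,0.11],"spin":0,"hand":0},{"xyz":[0.08,0.276,0.08],"spin":0,"hand":0},{"xyz":[0.08,0.276,0.05],"spin":0,"hand":0},{"xyz":[0.08,0.276,0.035],"spin":0,"hand":0},{"xyz":[0.08,0.276,0.035],"spin":0,"hand":0},{"xyz":[0.08,0.276,0.035],"spin":0,"hand":0}]'; python3 look.py 8
python3 - <<'E'
from h import *
a=load("top8")["img"][165:255,150:310]; b=load("scene8")["img"][100:205,270:390]
a=cv2.resize(a,None,fx=3,fy=3,interpolation=2); b=cv2.resize(b,(308,270),interpolation=2); cv2.imwrite("pics/c8.png",np.hstack([a,b])[:,:,::-1])
E
```

```text
time_s: 14.55
ee_pos: [575.3, 162.3, 89.8]
eef_rot: [-0.0, 0.998, -0.063, 0.001]
ft_force: [-0.4, 0.0, 0.8]
grip_width: 0.1
finger_force: 0.0
[575.3 162.3  89.8] [-0.     0.998 -0.063  0.001]
top ball 26 [158. 198.] medXYZ -8.0 117.0 112.0 r 47 ang 82
top ball 16 [161. 222.] medXYZ -50.0 116.0 61.0 r 49 ang -4
top tan z76 along: .........##########################...###############################################################....############################......
  seg -65 across [-19.3  17.9] z 75.9
  seg -28 across [-19.7  16.9] z 76.0
  seg 38 across [-19.8  17.7] z 75.9
top lever 0.01
scene ball 21 [341. 133.] medXYZ -3.0 114.0 109.0 r 45 ang 83
scene ball 41 [351. 140.] medXYZ 34.0 105.0 111.0 r 48 ang 124
scene ball 11 [325. 142.] medXYZ -46.0 112.0 60.0 r 49 ang -6
scene ball 20 [356. 153.] medXYZ 47.0 115.0 67.0 r 46 ang 175
scene tan z76 along: .......###################.######.###.##.######.######.##.######.##.##.###.##.##.##.##.##.##.######.##.###################.#########.......
  seg -65 across [-17.6  20.6] z 75.1
  seg -28 across [-17.9  21.2] z 74.9
  seg 38 across [-18.2  20.1] z 75.2
scene lever -0.04
```

View pics/c8.png

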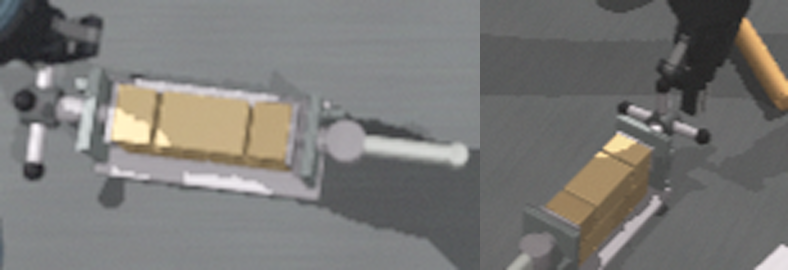

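The lever is now straight open at (460,153), and the fingertip sits behind (+x of) the top spoke. First stroke.

```bash
python3 -m creep '[{"xyz":[-0.008,0.001,0],"spin":0,"hand":0},{"xyz":[-0.0143,0.0018,-0.0005],"spin":0,"hand":0},{"xyz":[-0.018,0.0022,0.0003],"spin":0,"hand":0},{"xyz":[-0.0218,0.0027,0.0008],"spin":0,"hand":0},{"xyz":[-0.026,0.0033,0.0006],"spin":0,"hand":0},{"xyz":[-0.0304,0.0038,0],"spin":0,"hand":0},{"xyz":[-0.0346,0.0043,-0.0015],"spin":0,"hand":0},{"xyz":[-0.0386,0.0048,-0.0035],"spin":0,"hand":0},{"xyz":[-0.0425,0.0053,-0.006],"spin":0,"hand":0},{"xyz":[-0.046,0.0058,-0.0092],"spin":0,"hand":0},{"xyz":[-0.049,0.0062,-0.013],"spin":0,"hand":0},{"xyz":[-0.0518,0.0065,-0.0172],"spin":0,"hand":0},{"xyz":[-0.0535,0.0067,-0.0205],"spin":0,"hand":0},{"xyz":[-0.0546,0.0068,-0.0235],"spin":0,"hand":0},{"xyz":[-0.0575,0.0072,-0.0258],"spin":0,"hand":0},{"xyz":[-0.0575,0.0072,-0.0258],"spin":0,"hand":0}]'; python3 look.py 9
```

```text
time_s: 16.25
ee_pos: [519.8, 170.6, 64.7]
eef_rot: [-0.001, 0.998, -0.062, 0.003]
ft_force: [3.2, -1.0, 6.4]
grip_width: -0.3
finger_force: 3.0
[519.8 170.6  64.7] [-0.001  0.998 -0.062  0.003]
top ball 13 [168. 179.] medXYZ 45.0 116.0 68.0 r 46 ang 179
top ball 20 [164. 212.] medXYZ -35.0 102.0 118.0 r 28 ang -20
top ball 18 [161. 222.] medXYZ -50.0 116.0 65.0 r 49 ang -3
top tan z76 along: .........##########################...###########################################################################################..........
  seg -65 across [-19.4  17.5] z 75.9
  seg -28 across [-19.8  17.2] z 76.0
  seg 38 across [-19.7  17.4] z 75.8
top lever 0.01
scene ball 112 [333. 134.] medXYZ -20.0 109.0 104.0 r 42 ang 50
scene ball 26 [342. 134.] medXYZ 0.0 115.0 109.0 r 45 ang 88
scene ball 18 [356. 154.] medXYZ 49.0 114.0 64.0 r 46 ang 180
scene tan z76 along: .......###############.###.###.##..##.##.###.##.##.###.##.###.##.##.##.###.##.##.##.##.##.##.##..##.##.#..##.##.##.#.##.##.##.##...........
  seg -65 across [-17.9  20.6] z 75.1
  seg -28 across [-17.9  19.8] z 75.1
  seg 38 across [-18.2  20.1] z 75.1
scene lever -0.04
```

```bash
python3 -m creep '[{"xyz":[0,0,0.035],"spin":0,"hand":0},{"xyz":[0,0,0.068],"spin":0,"hand":0},{"xyz":[0.015,-0.002,0.068],"spin":0,"hand":0},{"xyz":[0.0575,-0.0072,0.068],"spin":0,"hand":0},{"xyz":[0.0575,-0.0072,0.066],"spin":0,"hand":0},{"xyz":[0.0575,-0.0072,0.035],"spin":0,"hand":0},{"xyz":[0.0575,-0.0072,0.0258],"spin":0,"hand":0},{"xyz":[0.05,-0.0062,0.0258],"spin":0,"hand":0},{"xyz":[0.0432,-0.0054,0.0253],"spin":0,"hand":0},{"xyz":[0.0357,-0.0045,0.0266],"spin":0,"hand":0},{"xyz":[0.0313,-0.0039,0.0264],"spin":0,"hand":0},{"xyz":[0.0271,-0.0034,0.0258],"spin":0,"hand":0},{"xyz":[0.0229,-0.0029,0.0243],"spin":0,"hand":0},{"xyz":[0.0189,-0.0024,0.0223],"spin":0,"hand":0},{"xyz":[0.015,-0.0019,0.0198],"spin":0,"hand":0},{"xyz":[0.0115,-0.0014,0.0166],"spin":0,"hand":0},{"xyz":[0.0085,-0.001,0.0128],"spin":0,"hand":0},{"xyz":[0.0057,-0.0007,0.0086],"spin":0,"hand":0},{"xyz":[0.0029,-0.0004,0.0023],"spin":0,"hand":0},{"xyz":[0,0,0],"spin":0,"hand":0}]'; python3 look.py 10
```

```text
time_s: 18.35
ee_pos: [520.3, 170.6, 65.7]
eef_rot: [-0.001, 0.998, -0.062, 0.004]
ft_force: [5.0, -1.0, 7.8]
grip_width: 0.1
finger_force: 3.9
[520.3 170.6  65.7] [-0.001  0.998 -0.062  0.004]
top ball 12 [168. 179.] medXYZ 45.0 115.0 65.0 r 47 ang -175
top ball 18 [163. 212.] medXYZ -33.0 101.0 118.0 r 27 ang -15
top ball 17 [161. 221.] medXYZ -50.0 115.0 66.0 r 48 ang -0
top tan z76 along: .........##########################.##########################################################################################.............
  seg -65 across [-19.4  17.5] z 75.8
  seg -28 across [-19.8  17.2] z 75.9
  seg 38 across [-19.5  17.4] z 76.0
top lever 0.0
scene ball 106 [333. 133.] medXYZ -21.0 109.0 107.0 r 43 ang 51
scene ball 26 [342. 134.] medXYZ 2.0 114.0 109.0 r 45 ang 90
scene ball 20 [356. 155.] medXYZ 48.0 115.0 62.0 r 47 ang -179
scene tan z76 along: .......###############.###.###.##.###.##.###.##.##.###.##.###.##.##.##.###.##.##.##.##.##.##.###.##.##.##.##.##.#..#.##.##.##..............
  seg -65 across [-17.6  20.7] z 75.3
  seg -28 across [-17.9  21.1] z 75.1
  seg 38 across [-17.7  20. ] z 75.0
scene lever -0.04
```

```bash
python3 -m creep '[{"xyz":[0,0,0.035],"spin":0,"hand":0},{"xyz":[0,0,0.068],"spin":0,"hand":0},{"xyz":[0.015,-0.002,0.068],"spin":0,"hand":0},{"xyz":[0.0575,-0.0072,0.068],"spin":0,"hand":0},{"xyz":[0.0575,-0.0072,0.066],"spin":0,"hand":0},{"xyz":[0.0575,-0.0072,0.035],"spin":0,"hand":0},{"xyz":[0.0575,-0.0072,0.0258],"spin":0,"hand":0},{"xyz":[0.05,-0.0062,0.0258],"spin":0,"hand":0},{"xyz":[0.0432,-0.0054,0.0253],"spin":0,"hand":0},{"xyz":[0.0395,-0.005,0.026],"spin":0,"hand":0},{"xyz":[0.0357,-0.0045,0.0266],"spin":0,"hand":0},{"xyz":[0.0335,-0.0042,0.0265],"spin":0,"hand":0},{"xyz":[0.0313,-0.0039,0.0264],"spin":0,"hand":0},{"xyz":[0.0313,-0.0039,0.0264],"spin":0,"hand":0},{"xyz":[0.0313,-0.0039,0.0264],"spin":0,"hand":0}]'; python3 look.py 11
```

```text
time_s: 19.95
ee_pos: [550.3, 166.3, 91.1]
eef_rot: [-0.001, 0.998, -0.062, 0.002]
ft_force: [5.5, -1.8, -1.7]
grip_width: 0.1
finger_force: 2.5
[550.3 166.3  91.1] [-0.001  0.998 -0.062  0.002]
top ball 12 [166. 178.] medXYZ 43.0 116.0 81.0 r 46 ang 165
top ball 33 [158. 203.] medXYZ -16.0 117.0 109.0 r 50 ang 72
top ball 13 [163. 222.] medXYZ -48.0 116.0 51.0 r 49 ang -17
top tan z76 along: .........####################################################################################################################..............
  seg -65 across [-19.6  17.4] z 75.9
  seg -28 across [-19.6  17. ] z 76.0
  seg 38 across [-19.3  17.7] z 76.3
top lever 0.01
scene ball 57 [341. 134.] medXYZ 3.0 106.0 111.0 r 41 ang 84
scene ball 21 [356. 150.] medXYZ 46.0 115.0 76.0 r 46 ang 163
scene tan z76 along: .......###############.###.###.##.###.##.###.##.##.###.##.###.##.##.##.###.##.##.##.##.##.##.##..##.##.##.##.##.#..#.##.##.#...............
  seg -65 across [-17.6  20.7] z 74.9
  seg -28 across [-17.9  21.1] z 75.1
  seg 38 across [-18.  20.] z 75.0
scene lever -0.05
```

```bash
python3 -m creep '[{"xyz":[-0.002,0.0002,-0.0003],"spin":0,"hand":0},{"xyz":[-0.004,0.0005,-0.0006],"spin":0,"hand":0},{"xyz":[-0.0055,0.0007,-0.0011],"spin":0,"hand":0},{"xyz":[-0.0055,0.0007,-0.0011],"spin":0,"hand":0},{"xyz":[-0.0055,0.0007,-0.0011],"spin":0,"hand":0}]'; python3 look.py 12
```

```text
time_s: 20.55
ee_pos: [545.5, 167.0, 90.5]
eef_rot: [-0.001, 0.998, -0.062, 0.003]
ft_force: [6.7, -1.2, 0.2]
grip_width: -0.2
finger_force: 2.9
[545.5 167.   90.5] [-0.001  0.998 -0.062  0.003]
top ball 20 [165. 179.] medXYZ 39.0 116.0 86.0 r 45 ang 154
top ball 34 [157. 205.] medXYZ -22.0 118.0 107.0 r 52 ang 65
top ball 12 [163. 222.] medXYZ -47.0 116.0 44.0 r 50 ang -25
top tan z76 along: .........####################################################################################################################..............
  seg -65 across [-19.4  17.4] z 75.7
  seg -28 across [-19.8  17.2] z 75.9
  seg 38 across [-19.5  18. ] z 75.9
top lever 0.01
scene ball 64 [339. 134.] medXYZ -2.0 107.0 108.0 r 41 ang 77
scene ball 23 [355. 148.] medXYZ 43.0 114.0 82.0 r 45 ang 156
scene ball 12 [346. 163.] medXYZ 25.0 114.0 20.0 r 49 ang -118
scene tan z76 along: .......###############.###.###.##.###.##.###.##.##.###.##.###.##.##.##.###.##.##.##.##.##.##.###.##.##.##.##.##.#..#.##.##.#...............
  seg -65 across [-17.6  20.7] z 74.9
  seg -28 across [-17.9  21.1] z 74.9
  seg 38 across [-18.1  20. ] z 75.0
scene lever -0.04
```

Spokes read about 64.5°, so nut ≈ 4.37. One small nudge, then retract and check.

```bash
python3 -m creep '[{"xyz":[-0.0015,0.0002,-0.0003],"spin":0,"hand":0},{"xyz":[-0.0015,0.0002,-0.0003],"spin":0,"hand":0},{"xyz":[0.012,-0.0015,0],"spin":0,"hand":0},{"xyz":[0.014,-0.0017,0.03],"spin":0,"hand":0},{"xyz":[0.01,-0.0017,0.075],"spin":0,"hand":0},{"xyz":[0,-0.04,0.075],"spin":0,"hand":0},{"xyz":[0,-0.085,0.075],"spin":0,"hand":0},{"xyz":[0,-0.13,0.075],"spin":0,"hand":0},{"xyz":[0,-0.175,0.075],"spin":0,"hand":0},{"xyz":[0,-0.22,0.075],"spin":0,"hand":0},{"xyz":[0,-0.26,0.075],"spin":0,"hand":0},{"xyz":[0,-0.286,0.06],"spin":0,"hand":0},{"xyz":[0,-0.286,0.03],"spin":0,"hand":0},{"xyz":[0,-0.286,0],"spin":0,"hand":0},{"xyz":[0,-0.286,-0.025],"spin":0,"hand":0},{"xyz":[0,-0.286,-0.036],"spin":0,"hand":0},{"xyz":[0,-0.286,-0.036],"spin":0,"hand":0}]'; python3 look.py 13
python3 - <<'E'
from h import *
a=load("top13")["img"][165:255,150:310]; b=load("scene13")["img"][120:225,250:370]
a=cv2.resize(a,None,fx=3,fy=3,interpolation=2); b=cv2.resize(b,(308,270),interpolation=2); cv2.imwrite("pics/c13.png",np.hstack([a,b])[:,:,::-1])
E
```

```text
time_s: 22.35
ee_pos: [541.7, -118.2, 51.8]
eef_rot: [-0.0, 0.998, -0.062, -0.001]
ft_force: [-0.4, -0.2, -0.6]
grip_width: 0.1
finger_force: 0.0
[ 541.7 -118.2   51.8] [-0.     0.998 -0.062 -0.001]
top ball 25 [165. 180.] medXYZ 38.0 117.0 87.0 r 45 ang 148
top ball 28 [158. 207.] medXYZ -25.0 116.0 106.0 r 48 ang 61
top ball 15 [164. 221.] medXYZ -44.0 116.0 43.0 r 49 ang -27
top tan z76 along: .........####################################################################################################################..............
  seg -65 across [-19.4  17.5] z 76.0
  seg -28 across [-19.7  17.2] z 76.0
  seg 38 across [-19.5  18. ] z 75.9
scene ball 20 [335. 132.] medXYZ -20.0 114.0 103.0 r 46 ang 61
scene ball 21 [355. 147.] medXYZ 42.0 115.0 84.0 r 46 ang 152
scene ball 11 [346. 163.] medXYZ 24.0 114.0 21.0 r 49 ang -117
scene tan z76 along: ....................##.###.##.###.###.##.######.######.##.######.##.##.###.##.##.##.##.##.##.###############.#######.#####.#...............
  seg -65 across [-2.1 20.7] z 74.7
  seg -28 across [-18.1  21. ] z 75.0
  seg 38 across [-18.1  20.1] z 74.9
```

View pics/c13.png

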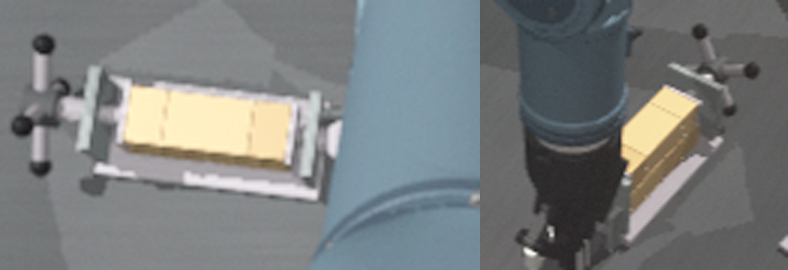

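Snug: no visible joints, the brick is flush (edges at −19.7/17.2 against −19.5/18 for the half bricks), and nut ≈ 4.42. Now close the lever.

```bash
python3 -m creep '[{"xyz":[-0.008,0.001,0],"spin":0,"hand":0},{"xyz":[-0.0147,0.0018,0],"spin":0,"hand":0},{"xyz":[-0.0215,0.0008,0],"spin":0,"hand":0},{"xyz":[-0.0288,-0.0002,0],"spin":0,"hand":0},{"xyz":[-0.0362,0.0008,0],"spin":0,"hand":0},{"xyz":[-0.0437,0.002,0],"spin":0,"hand":0},{"xyz":[-0.051,0.005,0],"spin":0,"hand":0},{"xyz":[-0.0584,0.0087,0],"spin":0,"hand":0},{"xyz":[-0.065,0.014,0],"spin":0,"hand":0},{"xyz":[-0.0713,0.0198,0],"spin":0,"hand":0},{"xyz":[-0.0765,0.027,0],"spin":0,"hand":0},{"xyz":[-0.0812,0.035,0],"spin":0,"hand":0},{"xyz":[-0.0835,0.041,0],"spin":0,"hand":0},{"xyz":[-0.0848,0.0468,0],"spin":0,"hand":0},{"xyz":[-0.0848,0.051,0],"spin":0,"hand":0},{"xyz":[-0.0846,0.055,0],"spin":0,"hand":0},{"xyz":[-0.0843,0.058,0],"spin":0,"hand":0},{"xyz":[-0.084,0.06,0],"spin":0,"hand":0},{"xyz":[-0.084,0.06,0],"spin":0,"hand":0}]'
```

```text
time_s: 24.35
ee_pos: [460.3, -62.6, 53.6]
eef_rot: [0.002, 0.998, -0.064, 0.002]
ft_force: [2.1, -9.9, 5.0]
grip_width: -0.1
finger_force: 4.9
```

```bash
python3 -m creep '[{"xyz":[0,0.002,0],"spin":0,"hand":0},{"xyz":[0,0.004,0],"spin":0,"hand":0},{"xyz":[0,0.006,0],"spin":0,"hand":0},{"xyz":[0,0.006,0],"spin":0,"hand":0}]'
```

```text
time_s: 24.75
ee_pos: [460.2, -62.1, 53.7]
eef_rot: [0.004, 0.998, -0.066, 0.002]
ft_force: [3.2, -26.0, 4.3]
grip_width: 0.2
finger_force: 12.7
```

It is at the end stop: the force climbed with no motion. Back off, park clear and inspect.

```bash
python3 -m creep '[{"xyz":[0,-0.01,0],"spin":0,"hand":0},{"xyz":[0.002,-0.035,0],"spin":0,"hand":0},{"xyz":[0.002,-0.04,0.04],"spin":0,"hand":0},{"xyz":[0.002,-0.06,0.09],"spin":0,"hand":0},{"xyz":[0,-0.1,0.12],"spin":0,"hand":0},{"xyz":[-0.01,-0.145,0.13],"spin":0,"hand":0},{"xyz":[-0.03,-0.19,0.13],"spin":0,"hand":0},{"xyz":[-0.04,-0.23,0.13],"spin":0,"hand":0},{"xyz":[-0.04,-0.23,0.13],"spin":0,"hand":0},{"xyz":[-0.04,-0.23,0.13],"spin":0,"hand":0}]'; python3 look.py 14
python3 - <<'E'
from h import *
a=load("top14")["img"][110:255,150:330]; b=load("scene14")["img"][110:290,250:420]
a=cv2.resize(a,(400,322),interpolation=2); b=cv2.resize(b,(304,322),interpolation=2); cv2.imwrite("pics/c14.png",np.hstack([a,b])[:,:,::-1])
E
```

```text
time_s: 25.75
ee_pos: [417.8, -283.3, 182.3]
eef_rot: [-0.0, 0.998, -0.063, -0.0]
ft_force: [-0.2, 0.9, -1.2]
grip_width: -0.1
finger_force: 0.0
[ 417.8 -283.3  182.3] [-0.     0.998 -0.063 -0.   ]
top ball 19 [165. 180.] medXYZ 38.0 116.0 87.0 r 45 ang 151
top ball 25 [158. 207.] medXYZ -25.0 116.0 106.0 r 48 ang 61
top ball 18 [164. 221.] medXYZ -45.0 116.0 44.0 r 49 ang -27
top tan z76 along: ..............###################################################################################################################..........
  seg -65 across [-19.2  17.5] z 76.1
  seg -28 across [-19.6  17.2] z 75.9
  seg 38 across [-19.5  18.2] z 76.1
top lever 1.61
scene ball 20 [335. 132.] medXYZ -20.0 115.0 103.0 r 46 ang 61
scene ball 20 [355. 147.] medXYZ 43.0 115.0 84.0 r 46 ang 153
scene ball 10 [346. 163.] medXYZ 26.0 113.0 21.0 r 49 ang -118
scene tan z76 along: ............##############.###.##.###.##.###.##.##.###.##.###.##.##.##.###.##.##.##.##.##.##.##..##.##.#..##.##.#..#.##.##.##.##...........
  seg -65 across [-19.5  20.6] z 75.2
  seg -28 across [-19.3  21. ] z 75.0
  seg 38 across [-18.2  20. ] z 75.0
scene lever 1.55
```

View pics/c14.png

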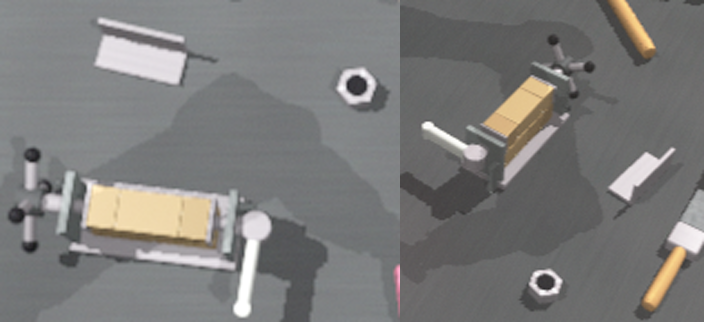

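The lever is closed at about 1.6 (crop (243,310)) and the nut is unchanged. The brick is flush and level, and the bystanders have not moved. Handing in.

```bash
python3 -c "
from bench import env
print(env.close_job())"
```

```text
the job is handed in; nothing more can be done
None
```

The job is handed in at about 26 s: the brick lies flush in the gap and is released, the nut was turned to snug (about 4.42 rad) with the lever open, then the lever was closed to its stop (about 1.6 rad); I first pushed the lever from about 0.27 rad to fully open, and the hexagon nut and angle offcut were never touched.

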